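# Open the glazed spice box and face its jars to the front

### The job

Get the glazed spice box ready for cooking: turn its two brass turn buttons a quarter turn aside, lift the freed top panel out by its bar and lay it flat, bar up, on a clear part of the cooktop. Then, with a fingertip and without gripping or lifting them, gently roll the two spice jars round where they stand in the box until both printed labels face squarely out through the clear front. Leave the kettle, the mug and the oil bottle where they are, and everything standing.

Things in the scene. Friction and masses are not known exactly. Their poses are not given: they have to be found in the camera images.
- spice_box: Brown wooden box, 122 deep (x) x 312 wide (y) x 111 high, fixed, clear front roughly towards the robot. Origin: centre of its underside; x from front to back, y to the left, z up. End cheeks fill |y| 128-156, x -62 to 50, z to 111; lips at |y| 136 beside the top panel. Back wall face at x +50, 111 high. Clear pane at x -56 to -52, up to z 101.5, over a sill. Open from above once the top panel is out.
- bay_left (a point): foot of the back wall in the middle of the left bay: box (50, +66, 8), axes as the box. Floor at its z 0. The bay is free from x -100 (sill; pane at -102) to 0 (back wall) and 62 to either side: the divider (8 wide, at box y 0, up to box z 102) on one side and the cheek on the other.
- bay_right (a point): the same point of the right bay: box (50, -66, 8).
- box_view (a point): a point in the air 120 in front of the box's origin and 50 up (box -120, 0, 50): a label that faces front looks that way, along the box's -x.
- button_left (a joint): brass turn button on the left (+y) cheek, upright pivot: flat bar 40 x 11 x 4 with round ends, underside at box z 111.8, with a raised fin to pinch. 0 = along box y, over the panel's end, holding it down; positive = counter-clockwise from above; turns both ways to 1.75 rad, friction 0.03 N m, stays where left. Clear of the panel beyond 1.15 either way. Starts within 0.3 of 0.
- button_left_fin (a point): middle of the left button's fin, on its pivot, at box (-4, +146, 121.8). Fin 26 long (its y axis), 9 thick, from box z 116 to 128.
- button_right (a joint): the same turn button on the right (-y) cheek, same sense and range.
- button_right_fin (a point): middle of the right button's fin, on its pivot, at box (-4, -146, 121.8); same fin.
- top_panel: loose light wooden panel 104.5 x 269 x 8 (x, y, z), 0.18-0.29 kg; origin: centre of its underside. Starts level in the box's top, underside at box z 102, 1.5 play all round, ends under the buttons; lifts straight up once they are aside. Brass bar pull along its y: 90 long, 12 thick, 28 to 40 above the underside, on posts at y +-36.
- jar_white: round spice jar, white cap, white label with green oval; diameter 34, height 89, cap above 70 of the same diameter, 0.06-0.13 kg. Origin: centre of its base, z up; middle of the label at its own -x: label faces front when its x is along the box's x. Stands near the middle of one bay, up to 12 off the back wall, label turned 0.8 to 1.75 rad away.
- label_white (a point): middle of that jar's label, 17 from its axis, 35 up. A jar pressed lightly on the back wall by a fingertip in front that moves sideways rolls along the wall, its centre moving by radius x angle, half as far as the fingertip: rolling to the box's +y turns it clockwise from above. The bay has room for the shorter way round.
- jar_dark: round spice jar, black cap, black label with orange points; diameter 37, height 84, cap above 67, 0.06-0.13 kg. Origin, axes and start as the other jar, in the other bay; label at its own -x.
- label_dark (a point): middle of the black-capped jar's label, 18.5 from its axis, 35 up. It rolls as the other does.
- mug: white mug, bystander, 94 high: bowl 82 across, centred 15 from the origin along its own +y; handle out to 56 along -y. On the cooktop before the box, left or right.
- oil_bottle: small oil bottle, yellow cap, bystander, diameter 40, height 146, origin: centre of its base. Before the box, on the other side from the mug.
- kettle: red kettle, bystander, left of the box; body 182 across, 232 over spout and handle (its y), 230 high, origin under the body. But for what is listed the cooktop is free and flat (z = 0), x 0.28 to 0.76, y -0.22 to 0.41.

How it is judged:
On the way, in this order (a step that is already met when the one before it is completed fails the run):
1. both turn buttons are turned aside, off the top panel (more than 1.2 rad either way) ((value of joint button_left above 1.2 rad or value of joint button_left below -1.2 rad) and (value of joint button_right above 1.2 rad or value of joint button_right below -1.2 rad)), for 0.2 s.
2. the top panel lies flat on the cooktop outside the box, bar up, let go (height (world z) of top_panel between -0.006 and 0.006 m and angle between top_panel's own z axis and vertical below 0.05 rad and horizontal distance between top_panel and spice_box above 0.1 m and linear speed of top_panel below 0.01 m/s and contact force between the fingers and top_panel below 0.5 N), for 0.2 s.
At the end, for the whole second after the job is handed in: Both jars stand upright on the floor of the box (in either place), at rest, each label within 0.26 rad (15 degrees) of facing straight out of the box's front; the top panel lies flat and still on the cooktop outside the box, bar up; both buttons are still turned aside (more than 1.1 rad) (angle between the x axis of each of jar_white, jar_dark and the x axis of spice_box, either way round below 0.26 rad and x of box_view in the frame of jar_white below 0 m and angle between each of jar_white, jar_dark's own z axis and vertical below 0.08 rad and z of jar_white in the frame of spice_box between 0.004 and 0.013 m and x of jar_white in the frame of spice_box between -0.05 and 0.05 m and y of jar_white in the frame of spice_box between -0.128 and 0.128 m and linear speed of each of jar_white, jar_dark below 0.03 m/s and angular speed of each of jar_white, jar_dark below 1 rad/s and x of box_view in the frame of jar_dark below 0 m and z of jar_dark in the frame of spice_box between 0.004 and 0.013 m and x of jar_dark in the frame of spice_box between -0.05 and 0.05 m and y of jar_dark in the frame of spice_box between -0.128 and 0.128 m and height (world z) of top_panel between -0.006 and 0.006 m and angle between top_panel's own z axis and vertical below 0.05 rad and horizontal distance between top_panel and spice_box above 0.1 m and linear speed of top_panel below 0.01 m/s and (value of joint button_left above 1.1 rad or value of joint button_left below -1.1 rad) and (value of joint button_right above 1.1 rad or value of joint button_right below -1.1 rad)); the robot touches nothing.
It fails at once if the mug, the oil bottle or the kettle is shifted by more than 20 mm or tipped (distance of any of mug, oil_bottle, kettle from where it was at the start of the episode above 0.02 m or angle between any of mug, oil_bottle, kettle's own z axis and vertical above 0.3 rad).
It fails at once if a jar is lifted more than 15 mm off the box's floor or tipped by more than 0.5 rad (z of any of jar_white, jar_dark in the frame of spice_box above 0.023 m or angle between any of jar_white, jar_dark's own z axis and vertical above 0.5 rad).
It fails at once if a jar is gripped or pressed with more than 25 N (contact force between the fingers and jar_white above 25 N or contact force between the fingers and jar_dark above 25 N).
It also fails if it takes over 72 s, if anything falls off the work surface, if the arm or the gripper's body presses on something with over 40 N, if the wrist force passes 120 N, or if a joint passes its speed limit or range.

### The arm

A 7-joint arm with a two-finger parallel gripper is mounted at the origin on a cart in front of the work surface, level with it; the furniture and walls round the work are solid. World frame = base frame: x ahead of the robot, y to its left, z up, the work surface at z = 0. Lengths are in m, angles in rad, forces in N, time in s.
With the tool pointing down it reaches from about 0.4 to 0.925 m from the base axis. Payload 5.6 kg.
Tool frame: the origin (TCP) lies at the centre of the arm's flange, where the gripper is bolted on; the fingertips stand 173 mm ahead of it and the grasp point (between the pads) lies 155 mm ahead of it; z points along the fingers, y is the line along which they close (so a half turn about z gives the same grasp; the last joint's range is limited). The gripper opens to 85 mm and grips with 20 to 120 N. Pads are 22 mm wide; open, the fingers measure 114 mm over their backs; the gripper's body (76 mm by 85 mm) begins 54 mm behind the grasp point. The pads swing forward as they close: fully open they stand 13 mm farther back than shut.
Start: joints at [1.269, 0.468, -0.012, 1.603, 0.006, 1.071, -0.056], TCP at [0.166, -0.628, 0.405] pointing down, gripper open.
Joint ranges: [-2.53, 2.53], [-0.31, 2.02], [-1.57, 1.55], [0.28, 2.44], [-1.29, 4.43], [0.15, 1.84], [-2.92, 2.92]. Speed limits (rad/s): [2.57, 2.57, 3.14, 3.14, 3.14, 3.14, 3.14].

### API

Orientations are given as a 3x3 rotation matrix whose columns are the frame's x, y, z axes.
In Python, from plant import state, capture, camera_params, sign_off gives the robot as it stands.
- The arm moves only by the shell command python3 -m crank 'ROWS' [OPENING] [FORCE]. ROWS is JSON, one flat list of numbers, 6 for each row, row after row: the shift along the world's x, y, z in m, then the turn, a rotation vector about the world's x, y, z in degrees. A call has 1 to 20 rows; each row shifts and turns the commanded pose from where the row before left it; what a row does not reach is not made up. A row lasts 1/10 s, in which the tool goes at most 50 mm and 8.59 degrees, less where a joint would pass 70% of its speed; a pose out of reach is approached as far as the arm can. A call is refused whole if a number of a shift passes 0.05 or a number of a turn 8.59, either way. A call with a gripper value outside its range is refused whole. OPENING is the finger opening in m, from 0 to 0.0854, set as the call begins (- or left out, the last holds). The fingers move at their own pace and stop on an object; FORCE is the grip in N (left out, the last holds). Time passes only in rows, so rows that do not move let the fingers close. It gives the time, the measured TCP pose, the force, the opening and the grip force at its end, in the units of the state.
- state(): the state, without advancing time (a new reading comes with each control period).
- capture(name): name is "scene" or "top" or "wrist"; returns (picture, depth): 384x512x3 uint8, blue, green, red; 384x512 float32, m along the optical axis (not along the pixel's ray), 0 where there is no reading.
- camera_params(name): a dict with "fx", "fy", "cx", "cy" (pixels), "k1" (the pictures are not rectified: a ray, as slopes to the right and down, at radius r is drawn at 1 + k1 r^2 times it, then the intrinsics apply), "rvec" (rotation vector, rad) and "tvec" (3), from world to camera coordinates, as OpenCV has them; the wrist camera has in their place "hand_eye" (4x4, takes a point from camera to tool coordinates, whose origin is the TCP and whose axes are the flange's). Camera axes: x right, y down, z forward; pixel columns grow to the right and rows downward; lengths in m; the calibration is good to about 2 mm. A picture is of the moment at which its call begins: read the wrist's pose just before it. camera_params takes no time and is no camera call.
- sign_off(): hands the job in; it is judged then, once.
The state is a dict: "time_s": time; "joints": joint angles; "qvel": joint speeds; "joint_torque": joint torques, N m; "position": TCP position; "ee_rot": TCP orientation; "contact_force": force on the tool from outside, world axes, zero at the start; "ft_torque": the same for the moment, N m; "gripper_width": opening from 0.0 (shut) to 1.0 (fully open); "gripper_force": force on a finger pad.
Only numpy, scipy, OpenCV 4.12 (cv2) and the standard library are available. Lean on these libraries where they do the work, as an engineer would, in place of code of your own. Each camera call takes 0.05 s, during which the arm holds its last target. There are 200 camera calls.

## Working session

There is one attempt and no reset: what is moved stays moved. The work goes in short steps, Python scripts to look and compute and a shell command to move; the robot and the scene stay as the last step left them, time stands still between calls to the robot, and variables do not carry over. Pictures are saved under pics/ and viewed, at most 10 in all, crops included, and the job is handed in when it is done.

```bash
mkdir -p pics; ls; cat > h.py <<'E'
import numpy as np, cv2
from plant import state, capture, camera_params
def cam(name,st=None):
    p=camera_params(name)
    K=np.array([[p['fx'],0,p['cx']],[0,p['fy'],p['cy']],[0,0,1.]]); d=np.array([p['k1'],0,0,0,0.])
    if 'hand_eye' in p:
        st=st or state(); T=np.eye(4); T[:3,:3]=st['ee_rot']; T[:3,3]=st['position']; C=T@np.array(p['hand_eye'])
    else:
        R=cv2.Rodrigues(np.array(p['rvec'],float))[0]; C=np.eye(4); C[:3,:3]=R.T; C[:3,3]=-R.T@np.array(p['tvec'],float).ravel()
    return K,d,C
def rays(cm,uv):
    K,d,C=cm; n=cv2.undistortPoints(np.array(uv,float).reshape(-1,1,2),K,d)[:,0]
    return C[:3,3], np.c_[n,np.ones(len(n))]@C[:3,:3].T
def at_z(cm,uv,z):
    o,r=rays(cm,uv); return o+r*((z-o[2])/r[:,2])[:,None]
def at_depth(cm,uv,D):
    o,r=rays(cm,uv); uv=np.array(uv).astype(int).reshape(-1,2); return o+r*D[uv[:,1],uv[:,0]][:,None]
def proj(cm,P):
    K,d,C=cm; R=C[:3,:3].T
    return cv2.projectPoints(np.array(P,float).reshape(-1,1,3),cv2.Rodrigues(R)[0],-R@C[:3,3],K,d)[0][:,0]
def snap(name,tag):
    st=state(); c=cam(name,st); im,D=capture(name); cv2.imwrite(f'pics/{tag}.png',im); np.savez(f'pics/{tag}.npz',im=im,D=D,K=c[0],d=c[1],C=c[2]); return c,im,D
def load(tag):
    z=np.load(f'pics/{tag}.npz'); return (z['K'],z['d'],z['C']),z['im'],z['D']
E
python3 - <<'E'
from h import *
for n in('scene','top'):
    c,im,D=snap(n,n+'0'); print(n,c[2].round(3).tolist(),c[0][0,0])
s=state(); print(s['time_s'],s['ee_rot'],s['gripper_width'])
a=cv2.imread('pics/scene0.png');b=cv2.imread('pics/top0.png')
cv2.imwrite('pics/a.png',cv2.resize(a,(800,600)));cv2.imwrite('pics/b.png',cv2.resize(b,(800,600)))
print(camera_params('wrist'))
E
```

```text
pics
scene [[0.694, -0.583, 0.422, 0.121], [-0.72, -0.555, 0.418, -0.318], [-0.01, -0.593, -0.805, 0.9], [0.0, 0.0, 0.0, 1.0]] 381.43528135456467
top [[0.009, -0.993, 0.115, 0.458], [-1.0, -0.006, 0.024, 0.078], [-0.023, -0.115, -0.993, 0.972], [0.0, 0.0, 0.0, 1.0]] 384.1036744174589
0.1 [[ 9.66715881e-01  2.55851708e-01 -5.56090268e-04]
 [ 2.55852274e-01 -9.66714643e-01  1.55332338e-03]
 [-1.40160167e-04 -1.64389934e-03 -9.99998639e-01]] 0.9988781608376887
{'fx': 267.00903570098023, 'fy': 267.00903570098023, 'cx': 253.37750896109964, 'cy': 188.93642918758533, 'k1': -0.008067943253394145, 'hand_eye': array([[-6.56767488e-04, -9.65037096e-01, -2.62112519e-01,
         6.45943069e-02],
       [ 9.99999724e-01, -5.42689806e-04, -5.07612198e-04,
         1.95717355e-04],
       [ 3.47618810e-04, -2.62112780e-01,  9.65037186e-01,
         3.13487840e-02],
       [ 0.00000000e+00,  0.00000000e+00,  0.00000000e+00,
         1.00000000e+00]])}
```

View pics/a.png

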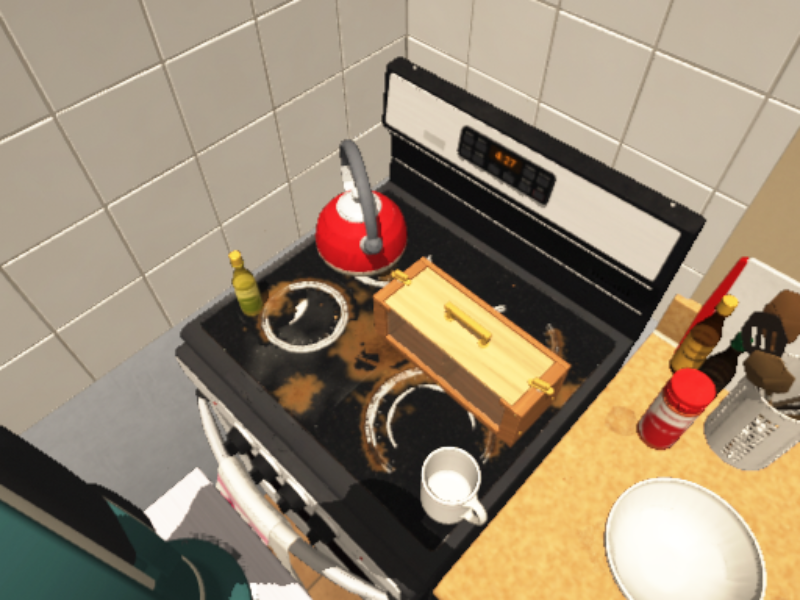

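View pics/b.png

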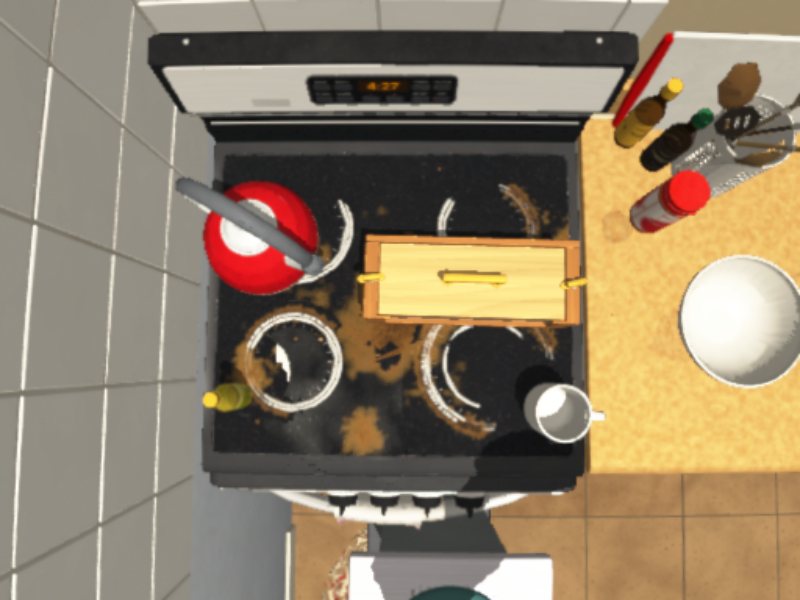

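```bash
python3 - <<'E'
from h import *
c,im,D=load('top0')
u,v=np.meshgrid(np.arange(512),np.arange(384)); uv=np.c_[u.ravel(),v.ravel()]
P=at_depth(c,uv,D); ok=D.ravel()>0
roi=ok&(P[:,0]>.45)&(P[:,0]<.72)&(P[:,1]>-.25)&(P[:,1]<.15)
m=roi&(P[:,2]>.095)&(P[:,2]<.117)
print(m.sum(),np.median(P[m,2]))
r=cv2.minAreaRect(P[m,:2].astype(np.float32)); print('box',r, cv2.boxPoints(r).round(4).tolist())
hsv=cv2.cvtColor(im,cv2.COLOR_BGR2HSV).reshape(-1,3)
# panel (light) vs wood
pan=m&(hsv[:,2]>200)&(hsv[:,1]<150)
r=cv2.minAreaRect(P[pan,:2].astype(np.float32));print('pan',r)
bar=roi&(P[:,2]>.132)&(P[:,2]<.15); print('bar',bar.sum(),P[bar].mean(0),P[bar].max(0),P[bar].min(0),cv2.minAreaRect(P[bar,:2].astype(np.float32)))
for s in(1,-1):
    cand=roi&(P[:,2]>.114)&(P[:,2]<.135)&(abs(P[:,1]-(-.07+s*.146))<.03)
    if cand.sum()<5: print('none');continue
    Q=P[cand]; hi=Q[Q[:,2]>.122]
    for q in(Q,hi):
        print('fin',s,len(q),q.mean(0).round(4)); 
        if len(q)>3:
            w,V=np.linalg.eigh(np.cov(q[:,:2].T)); a=V[:,1]; print(np.arctan2(-a[0],a[1])*(1) if a[1]>0 else np.arctan2(a[0],-a[1]),w)
for n,b in dict(mug=(.28,.45,-.25,-.1,.05),bot=(.28,.5,.2,.45,.05),ket=(.5,.8,.1,.45,.02)).items():
    q=P[ok&(P[:,0]>b[0])&(P[:,0]<b[1])&(P[:,1]>b[2])&(P[:,1]<b[3])&(P[:,2]>b[4])]
    print(n,len(q),q.min(0).round(3),q.max(0).round(3))
E
```

```text
6794 0.11072045205286418
box ((0.5752637982368469, -0.022031381726264954), (0.32739946246147156, 0.12264285981655121), 88.65960693359375) [[0.5101000070571899, -0.1843000054359436], [0.6327000260353088, -0.18709999322891235], [0.6403999924659729, 0.14020000398159027], [0.517799973487854, 0.14309999346733093]]
pan ((0.5724500417709351, -0.023070693016052246), (0.2930160164833069, 0.10462620854377747), 88.71882629394531)
bar 242 [ 0.57182193 -0.02013419  0.14185511] [0.57836926 0.02392615 0.14693616] [ 0.56548372 -0.0658335   0.13269173] ((0.5724391341209412, -0.02090872824192047), (0.08968367427587509, 0.012331166304647923), 88.89029693603516)
fin 1 22 [0.6062 0.0792 0.1146]
1.4912804852060855 [0.00029341 0.00089213]
fin 1 0 [nan nan nan]
none
mug 543 [ 0.343 -0.221  0.05 ] [ 0.423 -0.112  0.098]
bot 15684 [0.28  0.323 0.05 ] [0.5   0.418 0.497]
ket 26942 [0.5  0.1  0.02] [0.8   0.418 0.537]<stdin>:19: RuntimeWarning: Mean of empty slice.
  ret = um.true_divide(
```

```bash
python3 - <<'E'
from h import *
c,im,D=load('top0')
u,v=np.meshgrid(np.arange(512),np.arange(384)); uv=np.c_[u.ravel(),v.ravel()]
P=at_depth(c,uv,D)
for x0 in np.arange(.15,.75,.1):
  print(round(x0,2),[round(float(P[s,2].max()),2) if (s:=(D.ravel()>0)&(abs(P[:,0]-x0-.05)<.05)&(abs(P[:,1]-y0-.05)<.05)).any() else None for y0 in np.arange(-.6,-.2,.1)])
hsv=cv2.cvtColor(im,cv2.COLOR_BGR2HSV)
for n,(a,b,p,q) in dict(L=(226,250,168,186),R=(354,380,172,190)).items():
    h=hsv[p:q,a:b]; m=(h[...,0]>=23)&(h[...,0]<33)&(h[...,1]>190)&(h[...,2]>120)
    ys,xs=np.nonzero(m); pts=at_z(c,np.c_[xs+a,ys+p],.122); 
    w,V=np.linalg.eigh(np.cov(pts[:,:2].T)); e=V[:,1]*np.sign(V[1,1])
    print(n,m.sum(),pts.mean(0).round(4),'th',np.arctan2(-e[0],e[1]),w**.5)
cv2.imwrite('pics/z.png',np.hstack([cv2.resize(im[160:200,220:260],(400,400),interpolation=0),cv2.resize(im[160:200,345:385],(400,400),interpolation=0)]))
E
```

```text
0.15 [None, None, None, None]
0.25 [-0.01, -0.01, -0.01, 0.0]
0.35 [0.08, 0.08, 0.08, 0.09]
0.45 [0.08, 0.06, 0.09, 0.0]
0.55 [0.08, 0.08, 0.08, 0.0]
0.65 [-0.01, 0.25, 0.27, 0.15]Traceback (most recent call last):
  File "<stdin>", line 10, in <module>
  File "h.py", line 15, in at_z
    o,r=rays(cm,uv); return o+r*((z-o[2])/r[:,2])[:,None]
        ~~~~^^^^^^^
  File "h.py", line 12, in rays
    K,d,C=cm; n=cv2.undistortPoints(np.array(uv,float).reshape(-1,1,2),K,d)[:,0]
                ~~~~~~~~~~~~~~~~~~~^^^^^^^^^^^^^^^^^^^^^^^^^^^^^^^^^^^^^^^^
cv2.error: OpenCV(4.12.0) /io/opencv/modules/calib3d/src/undistort.dispatch.cpp:347: error: (-215:Assertion failed) CV_IS_MAT(_src) && CV_IS_MAT(_dst) && (_src->rows == 1 || _src->cols == 1) && (_dst->rows == 1 || _dst->cols == 1) && _src->cols + _src->rows - 1 == _dst->rows + _dst->cols - 1 && (CV_MAT_TYPE(_src->type) == CV_32FC2 || CV_MAT_TYPE(_src->type) == CV_64FC2) && (CV_MAT_TYPE(_dst->type) == CV_32FC2 || CV_MAT_TYPE(_dst->type) == CV_64FC2) in function 'cvUndistortPointsInternal'
```

```bash
R='.031,.0354,0,0,0,6.9'; python3 -m crank '[.031,.0354,0,0,0,6.9,.031,.0354,0,0,0,6.9,.031,.0354,0,0,0,6.9,.031,.0354,0,0,0,6.9,.031,.0354,0,0,0,6.9,.031,.0354,0,0,0,6.9,.031,.0354,0,0,0,6.9,.031,.0354,0,0,0,6.9,.031,.0354,0,0,0,6.9,.031,.0354,0,0,0,6.9,.031,.0354,0,0,0,6.9,.031,.0354,0,0,0,6.9,.031,.0354,0,0,0,6.9,0,0,0,0,0,0]' 0.04
python3 - <<'E'
from h import *
c,im,D=snap('wrist','w1'); print(state()['position'],state()['joints'])
c0,i0,_=load('top0')
a=cv2.resize(i0[165:200,222:262],(400,350),interpolation=0);b=cv2.resize(i0[165:200,347:387],(400,350),interpolation=0)
cv2.imwrite('pics/z.png',np.vstack([np.hstack([a,b]),np.hstack([cv2.resize(im,(333,250)),np.zeros((250,467,3),np.uint8)])]))
E
```

```text
[ 0.16625109 -0.62820143  0.40397536] [ 1.26901341  0.46818446 -0.01160058  1.60335273  0.00599674  1.071412
 -0.05630638]invalid input: not JSON, or not a number
```

View pics/z.png

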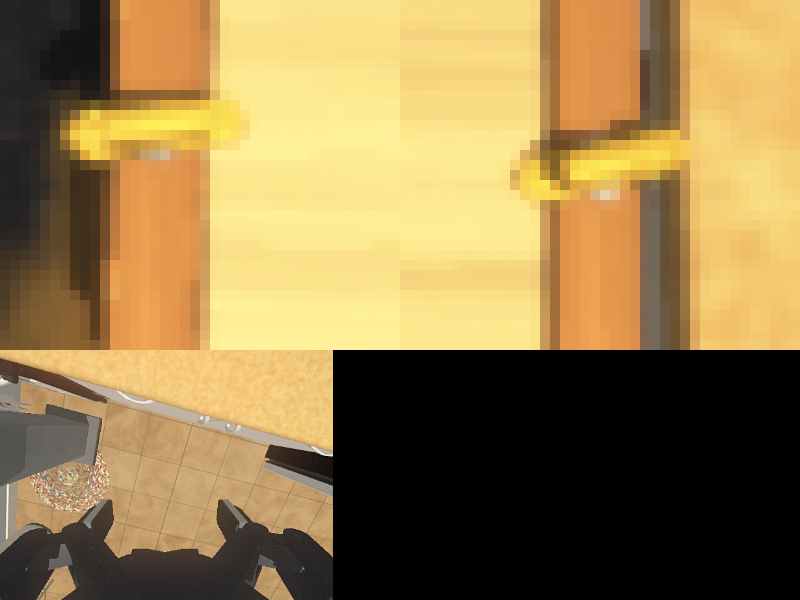

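```bash
python3 -m crank '[0.031,0.0354,0,0,0,6.9,0.031,0.0354,0,0,0,6.9,0.031,0.0354,0,0,0,6.9,0.031,0.0354,0,0,0,6.9,0.031,0.0354,0,0,0,6.9,0.031,0.0354,0,0,0,6.9,0.031,0.0354,0,0,0,6.9,0.031,0.0354,0,0,0,6.9,0.031,0.0354,0,0,0,6.9,0.031,0.0354,0,0,0,6.9,0.031,0.0354,0,0,0,6.9,0.031,0.0354,0,0,0,6.9,0.031,0.0354,0,0,0,6.9,0,0,0,0,0,0]' 0.04
python3 - <<'E'
from h import *
c,im,D=snap('wrist','w2'); print(state()['joints'])
c0,i0,_=load('top0'); print(at_z(c0,[(237.3,177.3),(229,178.3),(246,176.8)],.12),at_z(c0,[(366.8,181.3),(353,182.7),(369,179.2)],.12))
cv2.imwrite('pics/w2b.png',im)
E
```

```text
time_s: 1.55
position: [0.5724, -0.1613, 0.4048]
ee_rot: [[-0.263, 0.965, 0.003], [0.965, 0.263, 0.005], [0.004, 0.004, -1.0]]
contact_force: [1.0, 0.6, -0.6]
gripper_width: 0.467
gripper_force: 0.0
[ 0.6309396   0.43558677 -0.53018251  1.71793797  0.24522558  1.05485797
  0.27947508]
[[0.5749138  0.12483331 0.12      ]
 [0.57254569 0.14343504 0.12      ]
 [0.57615604 0.10533585 0.12      ]] [[ 0.56768512 -0.16493358  0.12      ]
 [ 0.56433185 -0.13384814  0.12      ]
 [ 0.57245484 -0.1700171   0.12      ]]
```

View pics/w2b.png

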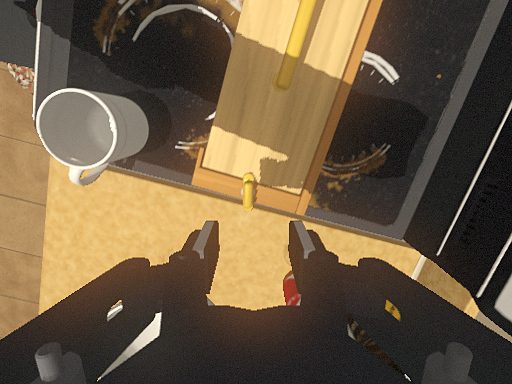

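```bash
python3 - <<'E'
from h import *
c,im,D=load('w2')
hsv=cv2.cvtColor(im,cv2.COLOR_BGR2HSV)
for z in(.116,.122,.128): print(at_z(c,[(249,191),(248,174),(250,210)],z).round(4).tolist())
u,v=np.meshgrid(np.arange(512),np.arange(384)); uv=np.c_[u.ravel(),v.ravel()]
P=at_depth(c,uv,D); k=((v>165)&(v<220)&(u>230)&(u<270)).ravel()
print('depthfin',(s:=k&(P[:,2]>.1215)&(P[:,2]<.135)).sum(),P[s].mean(0),P[s].min(0),P[s].max(0)); r=cv2.minAreaRect(P[s,:2].astype(np.float32)); print(r)
k=((v<250)&(u>150)&(u<400)).ravel()&(P[:,2]>.108)&(P[:,2]<.1135)&(P[:,1]>-.17)
print(cv2.minAreaRect(P[k,:2].astype(np.float32)))
E
```

```text
[[0.5689, -0.1672, 0.116], [0.5634, -0.1507, 0.116], [0.575, -0.1863, 0.116]]
[[0.5685, -0.1656, 0.122], [0.5632, -0.1495, 0.122], [0.5746, -0.1843, 0.122]]
[[0.5682, -0.164, 0.128], [0.563, -0.1482, 0.128], [0.5741, -0.1822, 0.128]]
depthfin 236 [ 0.56818568 -0.16694723  0.1263813 ] [ 0.56190655 -0.18046898  0.12270061] [ 0.57497202 -0.1550502   0.12865388]
((0.568549394607544, -0.1675228625535965), (0.008753637783229351, 0.025064459070563316), 14.871543884277344)
((0.5740798711776733, -0.07149722427129745), (0.19977423548698425, 0.12216174602508545), 88.38087463378906)
```

```bash
python3 -m crank '[0,0,-0.04,0,0,0,0,0,-0.03,0,0,0,0,0,0,0,0,0,0,0,0,0,0,0]'
```

```text
time_s: 2.0
position: [0.569, -0.1691, 0.3349]
ee_rot: [[-0.249, 0.968, -0.001], [0.968, 0.249, -0.0], [0.0, -0.001, -1.0]]
contact_force: [0.8, 0.4, 0.1]
gripper_width: 0.466
gripper_force: 0.0
```

```bash
python3 -m crank '[0,0.0015,-0.023,0,0,0,0,0,-0.02,0,0,0,0,0,0,0,0,0]'; python3 -m crank '[0,0,0,0,0,0,0,0,0,0,0,0,0,0,0,0,0,0,0,0,0,0,0,0]' 0 30
```

```text
time_s: 2.3
position: [0.5688, -0.1672, 0.2914]
ee_rot: [[-0.25, 0.968, -0.002], [0.968, 0.25, 0.0], [0.0, -0.002, -1.0]]
contact_force: [-0.5, 0.3, -1.3]
gripper_width: 0.471
gripper_force: 0.0
time_s: 2.7
position: [0.5697, -0.167, 0.2938]
ee_rot: [[-0.25, 0.968, 0.002], [0.968, 0.25, -0.002], [-0.002, 0.002, -1.0]]
contact_force: [-2.7, -0.3, 5.8]
gripper_width: 0.091
gripper_force: 31.1
```

```bash
python3 -m crank '[0,0,0.001,0,0,7.8,0,0,0,0,0,7.8,0,0,0,0,0,7.8,0,0,0,0,0,7.8,0,0,0,0,0,7.8,0,0,0,0,0,7.8,0,0,0,0,0,7.8,0,0,0,0,0,7.8,0,0,0,0,0,7.8,0,0,0,0,0,0,0,0,0,0,0,0]'
```

```text
time_s: 3.8
position: [0.5694, -0.1676, 0.2938]
ee_rot: [[-0.995, 0.096, 0.001], [0.096, 0.995, -0.002], [-0.001, -0.002, -1.0]]
contact_force: [-2.7, -2.8, 5.5]
gripper_width: 0.091
gripper_force: 31.0
```

```bash
python3 -m crank '[0,0,0,0,0,0,0,0,0,0,0,0,0,0,0,0,0,0,0,0,0.04,0,0,0,0,0,0.04,0,0,0,0,0,0.02,0,0,0]' 0.04 
python3 - <<'E'
from h import *
c,im,D=load('top0')
u,v=np.meshgrid(np.arange(512),np.arange(384)); uv=np.c_[u.ravel(),v.ravel()]
P=at_depth(c,uv,D); k=(D.ravel()>0)&(P[:,0]>.45)&(P[:,0]<.72)&(P[:,1]>.1)&(P[:,1]<.36)
for y0 in np.arange(.1,.36,.02):
    s=k&(abs(P[:,1]-y0-.01)<.01)&(P[:,2]>.03)
    if s.any(): print(round(y0,2),'zmax',P[s,2].max().round(3),'x',P[s,0].min().round(3),P[s,0].max().round(3), 'hi x',[P[t,0].min().round(3) for t in [s&(P[:,2]>.1)] if t.any()])
E
```

```text
time_s: 4.4
position: [0.5702, -0.1659, 0.3959]
ee_rot: [[-0.996, 0.092, 0.004], [0.092, 0.996, -0.0], [-0.004, -0.0, -1.0]]
contact_force: [0.3, -0.8, -1.0]
gripper_width: 0.468
gripper_force: 0.0
0.1 zmax 0.132 x 0.517 0.64 hi x [np.float64(0.518)]
0.12 zmax 0.132 x 0.517 0.639 hi x [np.float64(0.518)]
0.14 zmax 0.117 x 0.569 0.578 hi x [np.float64(0.569)]
0.18 zmax 0.131 x 0.582 0.604 hi x [np.float64(0.582)]
0.2 zmax 0.175 x 0.577 0.668 hi x [np.float64(0.577)]
0.22 zmax 0.203 x 0.582 0.705 hi x [np.float64(0.582)]
0.24 zmax 0.218 x 0.575 0.718 hi x [np.float64(0.599)]
0.26 zmax 0.229 x 0.565 0.72 hi x [np.float64(0.606)]
0.28 zmax 0.232 x 0.561 0.72 hi x [np.float64(0.596)]
0.3 zmax 0.234 x 0.56 0.72 hi x [np.float64(0.596)]
0.32 zmax 0.231 x 0.561 0.719 hi x [np.float64(0.601)]
0.34 zmax 0.225 x 0.567 0.72 hi x [np.float64(0.605)]
```

```bash
python3 -m crank '[0.0005,0.0265,0,0,0,-7.2,0.0005,0.0265,0,0,0,-7.2,0.0005,0.0265,0,0,0,-7.2,0.0005,0.0265,0,0,0,-7.2,0.0005,0.0265,0,0,0,-7.2,0.0005,0.0265,0,0,0,-7.2,0.0005,0.0265,0,0,0,-7.2,0.0005,0.0265,0,0,0,-7.2,0.0005,0.0265,0,0,0,-7.2,0.0005,0.0265,0,0,0,-7.2,0.0005,0.0265,0,0,0,-7.2,0,0,0,0,0,0,0,0,0,0,0,0]'
python3 - <<'E'
from h import *
c,im,D=snap('wrist','w3'); print(state()['joints'],state()['position'])
u,v=np.meshgrid(np.arange(512),np.arange(384)); uv=np.c_[u.ravel(),v.ravel()]
P=at_depth(c,uv,D)
s=(D.ravel()>0)&(P[:,2]>.1215)&(P[:,2]<.135)&(abs(P[:,0]-.5758)<.025)&(abs(P[:,1]-.1246)<.022)
print('fin',s.sum(),P[s].mean(0),cv2.minAreaRect(P[s,:2].astype(np.float32)))
E
```

```text
time_s: 5.7
position: [0.5745, 0.1258, 0.3926]
ee_rot: [[-0.099, 0.995, -0.0], [0.995, 0.099, -0.0], [-0.0, -0.0, -1.0]]
contact_force: [0.4, -1.1, 0.2]
gripper_width: 0.468
gripper_force: 0.0
[ 0.18038836  0.45173803 -0.58837967  1.74102184  0.28612335  1.03570476
 -0.41185798] [0.57479507 0.12457673 0.39249279]
fin 264 [0.57490467 0.124892   0.12639103] ((0.5749380588531494, 0.1247086375951767), (0.008388957008719444, 0.0251317098736763), 5.772012710571289)
```

```bash
python3 -m crank '[0,0,-0.045,0,0,0,0,0,-0.035,0,0,0,0,0,-0.019,0,0,0,0,0,0,0,0,0]'; python3 -m crank '[0,0,0,0,0,0,0,0,0,0,0,0,0,0,0,0,0,0,0,0,0,0,0,0]' 0 30; python3 -m crank '[0,0,0,0,0,7.8,0,0,0,0,0,7.8,0,0,0,0,0,7.8,0,0,0,0,0,7.8,0,0,0,0,0,7.8,0,0,0,0,0,7.8,0,0,0,0,0,7.8,0,0,0,0,0,7.8,0,0,0,0,0,7.8,0,0,0,0,0,7.8,0,0,0,0,0,0,0,0,0,0,0,0]'
```

```text
time_s: 6.15
position: [0.574, 0.1227, 0.2906]
ee_rot: [[-0.095, 0.995, -0.006], [0.996, 0.095, -0.002], [-0.001, -0.006, -1.0]]
contact_force: [-1.6, -0.7, -0.7]
gripper_width: 0.47
gripper_force: 0.0
time_s: 6.55
position: [0.5758, 0.1246, 0.2954]
ee_rot: [[-0.096, 0.995, 0.004], [0.995, 0.096, 0.0], [-0.0, 0.004, -1.0]]
contact_force: [2.5, -1.2, 2.2]
gripper_width: 0.086
gripper_force: 34.1
time_s: 7.75
position: [0.5756, 0.1243, 0.2953]
ee_rot: [[-0.994, 0.113, 0.003], [0.113, 0.994, -0.001], [-0.003, -0.001, -1.0]]
contact_force: [0.5, -3.0, 6.2]
gripper_width: 0.086
gripper_force: 34.5
```

```bash
python3 -m crank '[0,0,0,0,0,0,0,0,0,0,0,0,0,0,0,0,0,0,0,0,0.03,0,0,0,0,0,0.035,0,0,0,0,0,0,0,0,0]' 0.035;  python3 -m crank '[-0.0003,-0.0132,0,0,0,-7.7,-0.0003,-0.0132,0,0,0,-7.7,-0.0003,-0.0132,0,0,0,-7.7,-0.0003,-0.0132,0,0,0,-7.7,-0.0003,-0.0132,0,0,0,-7.7,-0.0003,-0.0132,0,0,0,-7.7,-0.0003,-0.0132,0,0,0,-7.7,-0.0003,-0.0132,0,0,0,-7.7,-0.0003,-0.0132,0,0,0,-7.7,-0.0003,-0.0132,0,0,0,-7.7,-0.0003,-0.0132,0,0,0,-7.7,0,0,0,0,0,0,0,0,0,0,0,0]'
python3 - <<'E'
from h import *
c,im,D=snap('top','t2'); print(state()['position'])
c,im,D=snap('wrist','w4'); 
u,v=np.meshgrid(np.arange(512),np.arange(384)); uv=np.c_[u.ravel(),v.ravel()]
P=at_depth(c,uv,D); ok=D.ravel()>0
s=ok&(P[:,2]>.136)&(P[:,2]<.15)&(abs(P[:,0]-.572)<.03)&(abs(P[:,1]+.02)<.08)
print('bar',s.sum(),P[s].mean(0),P[s].max(0),P[s].min(0))
c,im,D=load('t2');P=at_depth(c,uv,D)
for x,y in((.5749,.1247),(.5685,-.1675)):
    s=ok&(P[:,2]>.114)&(P[:,2]<.14)&(abs(P[:,0]-x)<.035)&(abs(P[:,1]-y)<.035); print(s.sum(),cv2.minAreaRect(P[s,:2].astype(np.float32)) if s.sum()>3 else 0)
E
```

```text
time_s: 8.35
position: [0.5757, 0.1262, 0.363]
ee_rot: [[-0.994, 0.112, 0.007], [0.112, 0.994, 0.002], [-0.007, 0.003, -1.0]]
contact_force: [0.8, 1.1, 0.0]
gripper_width: 0.406
gripper_force: 0.0
time_s: 9.65
position: [0.5713, -0.0199, 0.3583]
ee_rot: [[0.017, 1.0, -0.001], [1.0, -0.017, 0.0], [0.0, -0.001, -1.0]]
contact_force: [0.8, -0.2, -0.7]
gripper_width: 0.411
gripper_force: 0.0
[ 0.57134787 -0.01941912  0.35842717]
bar 1844 [ 0.57213514 -0.01867192  0.14086114] [0.57867993 0.02281288 0.14371558] [ 0.56548292 -0.06649337  0.13603978]
98 ((0.5718545913696289, 0.11671115458011627), (0.0635143294930458, 0.03165048360824585), 0.8309904336929321)
0 0
```

```bash
python3 -m crank '[0.0008,-0.002,-0.038,0,0,0,0,0,-0.03,0,0,0,0,0,0,0,0,0]'; python3 -m crank '[0,0,0,0,0,0,0,0,0,0,0,0,0,0,0,0,0,0,0,0,0,0,0,0]' 0 60; python3 -m crank '[0,0,0.003,0,0,0,0,0,0.005,0,0,0,0,0,0.008,0,0,0,0,0,0.01,0,0,0,0,0,0,0,0,0]'
```

```text
time_s: 10.05
position: [0.5706, -0.0219, 0.287]
ee_rot: [[0.018, 1.0, -0.008], [1.0, -0.018, 0.001], [0.001, -0.008, -1.0]]
contact_force: [-0.9, 0.3, 0.1]
gripper_width: 0.411
gripper_force: 0.0
time_s: 10.45
position: [0.5728, -0.022, 0.2921]
ee_rot: [[0.02, 1.0, 0.003], [1.0, -0.02, 0.0], [0.0, 0.003, -1.0]]
contact_force: [-0.3, 0.8, 3.4]
gripper_width: 0.125
gripper_force: 59.4
time_s: 10.95
position: [0.5729, -0.0222, 0.3186]
ee_rot: [[0.021, 1.0, 0.003], [1.0, -0.021, -0.0], [-0.0, 0.003, -1.0]]
contact_force: [0.2, -0.3, -1.6]
gripper_width: 0.123
gripper_force: 58.8
```

```bash
python3 -m crank '[0,0,0.03,0,0,0,0,0,0.03,0,0,0,0,0,0,0,0,0,-0.029,0.025,0,0,0,0,-0.029,0.025,0,0,0,0,-0.029,0.025,0,0,0,0,-0.029,0.025,0,0,0,0,-0.027,0.022,0,0,0,0,0,0,0,0,0,0,0,0,-0.04,0,0,0,0,0,-0.04,0,0,0,0,0,-0.04,0,0,0,0,0,-0.04,0,0,0,0,0,-0.02,0,0,0,0,0,0,0,0,0,0,0,0,0,0,0]'; python3 -m crank '[0,0,-0.004,0,0,0,0,0,0,0,0,0,0,0,0,0,0,0]'
```

```text
time_s: 12.55
position: [0.4295, 0.0998, 0.1967]
ee_rot: [[0.02, 1.0, -0.001], [1.0, -0.02, 0.0], [0.0, -0.001, -1.0]]
contact_force: [0.8, -0.3, -2.4]
gripper_width: 0.123
gripper_force: 59.1
time_s: 12.85
position: [0.4297, 0.0995, 0.1935]
ee_rot: [[0.021, 1.0, 0.002], [1.0, -0.021, 0.0], [0.0, 0.002, -1.0]]
contact_force: [-0.7, 0.0, -2.1]
gripper_width: 0.124
gripper_force: 59.1
```

```bash
python3 -m crank '[0,0,-0.003,0,0,0,0,0,0,0,0,0,0,0,0,0,0,0]'; python3 -m crank '[0,0,-0.0015,0,0,0,0,0,0,0,0,0,0,0,0,0,0,0]'
```

```text
time_s: 13.15
position: [0.4298, 0.0996, 0.1901]
ee_rot: [[0.021, 1.0, 0.001], [1.0, -0.021, 0.0], [0.0, 0.001, -1.0]]
contact_force: [0.5, -0.3, 2.5]
gripper_width: 0.124
gripper_force: 59.8
time_s: 13.45
position: [0.4297, 0.0998, 0.19]
ee_rot: [[0.02, 1.0, 0.002], [1.0, -0.02, -0.002], [-0.002, 0.002, -1.0]]
contact_force: [-4.7, -2.9, 24.9]
gripper_width: 0.125
gripper_force: 62.9
```

```bash
python3 -m crank '[0,0,0,0,0,0,0,0,0,0,0,0,0,0,0,0,0,0,0,0,0.01,0,0,0,0,0,0.04,0,0,0]' 0.04;  python3 -m crank '[0,0,0.04,0,0,0,0,0,0.04,0,0,0,0,-0.01,0.03,0,0,8.2,0,-0.01,0.03,0,0,8.2,0,-0.01,0,0,0,8.2,0,-0.01,0,0,0,8.2,0,-0.01,0,0,0,8.2,0,-0.01,0,0,0,8.2,0,-0.01,0,0,0,8.2,0,-0.01,0,0,0,8.2,0,-0.01,0,0,0,8.2,0,-0.01,0,0,0,8.2,0,-0.01,0,0,0,8.2,-0.005,-0.01,0,0,-8.25,0,-0.005,0,0,0,-8.25,0,-0.01,0,0,0,-8.25,0,-0.01,0,0,0,-8.25,0,0,0,0,0,0,0,0,0,0,0,0,0]' 0
python3 - <<'E'
from h import *
c,im,D=snap('wrist','w5'); print(state()['joints'])
ct,it,Dt=snap('top','t3')
u,v=np.meshgrid(np.arange(512),np.arange(384)); uv=np.c_[u.ravel(),v.ravel()]
P=at_depth(ct,uv,Dt); ok=Dt.ravel()>0
s=ok&(abs(P[:,0]-.43)<.09)&(abs(P[:,1]-.1)<.16)&(P[:,2]>.004)&(P[:,2]<.02)
print('panel',cv2.minAreaRect(P[s,:2].astype(np.float32)),np.median(P[s,2]))
cv2.imwrite('pics/w5v.png',im)
E
```

```text
time_s: 13.95
position: [0.428, 0.0994, 0.2365]
ee_rot: [[0.02, 1.0, -0.008], [1.0, -0.02, -0.001], [-0.001, -0.007, -1.0]]
contact_force: [-0.1, 0.4, -0.3]
gripper_width: 0.47
gripper_force: 0.0
time_s: 15.85
position: [0.3993, -0.0206, 0.3785]
ee_rot: [[-0.84, 0.015, 0.542], [0.017, 1.0, -0.002], [-0.542, 0.008, -0.84]]
contact_force: [0.2, -0.3, 0.9]
gripper_width: 0.001
gripper_force: 0.0
[ 1.0556517   0.04400552 -1.07238669  2.32331756  0.18705162  0.22659684
  1.3784723 ]
panel ((0.430006742477417, 0.10035353899002075), (0.31840261816978455, 0.17998774349689484), 89.99284362792969) 0.008175816604249042
```

View pics/w5v.png

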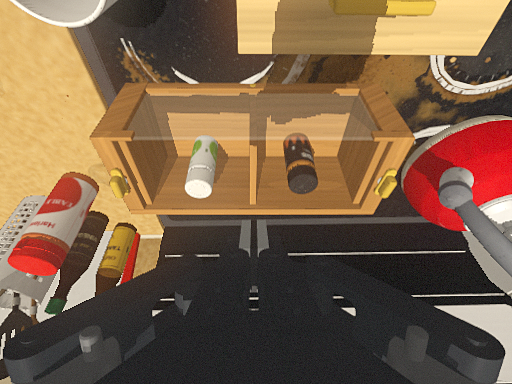

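```bash
cat >> h.py <<'E'
YAW=-.0245; O=np.array([.5760,-.0217,0.]); RB=cv2.Rodrigues(np.array([0,0,YAW]))[0]
def tobox(P): return (P-O)@RB
def jarpos(tag,h,r,sy):
    c,im,D=load(tag); v,u=np.mgrid[:384,:512]; P=tobox(at_depth(c,np.c_[u.ravel(),v.ravel()],D)); zt=.008+h
    s=(D.ravel()>0)&(abs(P[:,2]-zt)<.003)&(abs(P[:,0]-.015)<.034)&(abs(P[:,1]-sy*.066)<.055)
    q=P[s]; cc,rad=cv2.minEnclosingCircle(q[:,:2].astype(np.float32)); return s.sum(),np.array(cc),rad,q[:,2].mean()
def unwrap(tag,h,r,cxy,n=181):
    c,im,D=load(tag); ph=np.radians(np.linspace(-90,90,n)); z=np.arange(h,0,-.001)
    # ph: angle of outward normal from box -x, positive ccw from above (towards -y)
    nb=np.c_[-np.cos(ph),-np.sin(ph),0*ph]
    P=np.zeros((len(z),n,3)); P[...,:2]=cxy+r*nb[None,:,:2]; P[...,2]=.008+z[:,None]
    W=P.reshape(-1,3)@RB.T+O; uv=proj(c,W).astype(np.float32).reshape(len(z),n,2)
    out=cv2.remap(im,uv[...,0],uv[...,1],cv2.INTER_LINEAR)
    vis=((c[2][:3,3]-W)*np.tile(nb@RB.T,(len(z),1))).sum(1).reshape(len(z),n)>0
    out[~vis]=(255,0,255); return out
E
python3 - <<'E'
from h import *
rows=[]
for nm,h,r,sy in(('white',.089,.017,-1),('dark',.084,.0185,1)):
    j=jarpos('w5',h,r,sy); print(nm,j); cc=j[1]
    rows.append(cv2.resize(unwrap('w5',h,r,cc),(724,290),interpolation=cv2.INTER_NEAREST))
cv2.imwrite('pics/u1.png',np.vstack(rows))
E
```

```text
white (np.int64(451), array([ 0.04886677, -0.0650046 ]), 0.053367409855127335, np.float64(0.09613602332505115))
dark (np.int64(548), array([0.04851642, 0.06534329]), 0.05375361070036888, np.float64(0.09123931894091188))
```

View pics/u1.png

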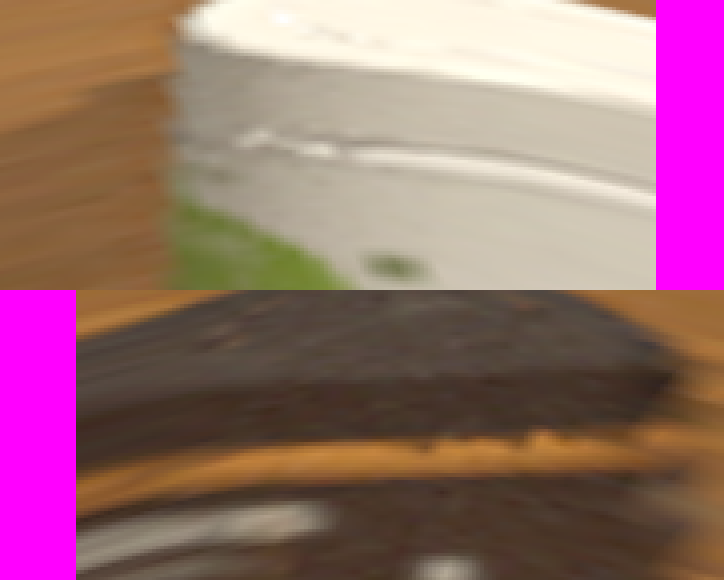

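```bash
cat >> h.py <<'E'
def jarpos(tag,h,r,sy):
    c,im,D=load(tag); v,u=np.mgrid[:384,:512]; P=tobox(at_depth(c,np.c_[u.ravel(),v.ravel()],D)); zt=.008+h
    hsv=cv2.cvtColor(im,cv2.COLOR_BGR2HSV).reshape(-1,3)
    col=(hsv[:,1]<60)&(hsv[:,2]>150) if sy<0 else hsv[:,2]<100
    s=col&(D.ravel()>0)&(abs(P[:,2]-zt)<.005)&(abs(P[:,0]-.012)<.04)&(abs(P[:,1]-sy*.066)<.058)
    q=P[s,:2].astype(np.float32); m=np.median(q,0); q=q[np.linalg.norm(q-m,axis=1)<r+.006]
    cc,rad=cv2.minEnclosingCircle(q); return len(q),np.array(cc),rad,P[s,2].mean(),(q.min(0)+q.max(0))/2
E
python3 - <<'E'
from h import *
rows=[]
for nm,h,r,sy in(('white',.089,.017,-1),('dark',.084,.0185,1)):
    j=jarpos('w5',h,r,sy); print(nm,j); cc=j[1]; print(jarpos('t3',h,r,sy))
    rows.append(cv2.resize(unwrap('w5',h,r,cc),(724,290),interpolation=cv2.INTER_NEAREST))
cv2.imwrite('pics/u2.png',np.vstack(rows))
E
```

```text
white (432, array([ 0.02607899, -0.06785879]), 0.017025263980031013, np.float64(0.09587319357427326), array([ 0.02608151, -0.06775644], dtype=float32))
(155, array([ 0.02718635, -0.06548189]), 0.01643713377416134, np.float64(0.0975903034306682), array([ 0.02706831, -0.06562677], dtype=float32))
dark (500, array([0.02296801, 0.06116449]), 0.018496476113796234, np.float64(0.0908946473187297), array([0.02264674, 0.06108081], dtype=float32))
(180, array([0.02433559, 0.06314419]), 0.018489807844161987, np.float64(0.09267489799112477), array([0.02453505, 0.06388362], dtype=float32))
```

View pics/u2.png

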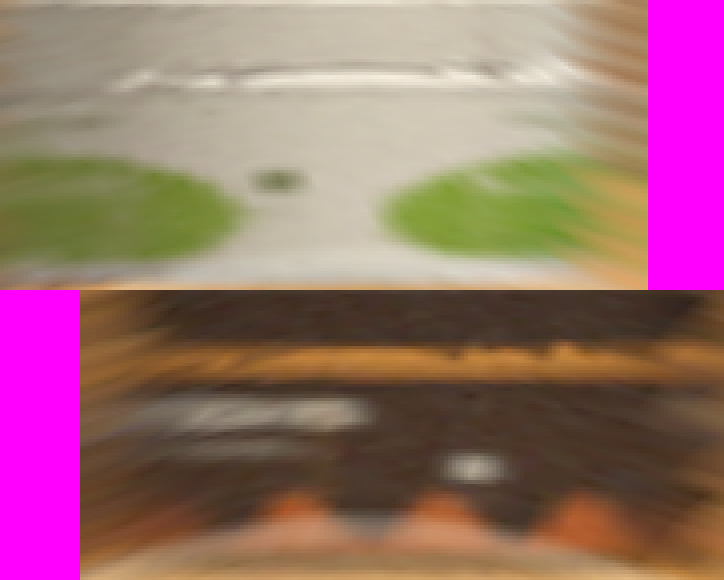

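```bash
python3 -m crank '[0.012,0.03,0,0,0,-8,0.012,0.03,0,0,0,-8,0.012,0.03,0,0,0,-8,0.012,0.03,0,0,0,-8,0.012,0.03,0,0,0,-8,0,0,0,0,0,0,0,0,0,0,0,0]'
python3 - <<'E'
from h import *
c,im,D=snap('wrist','w6'); print(state()['joints'])
E
python3 -m crank '[0,-0.04,0,0,0,8.5,0,-0.04,0,0,0,8.5,0,-0.04,0,0,0,8.5,0,-0.04,0,0,0,8.5,0,-0.04,0,0,0,8.5,0,-0.04,0,0,0,8.5,0,-0.03,0,0,0,8.5,0,-0.03,0,0,0,8.5,0,0,0,0,0,8.5,0,0,0,0,0,0,0,0,0,0,0,0]'
python3 - <<'E'
from h import *
c,im,D=snap('wrist','w7'); print(state()['joints'])
rows=[]
for nm,h,r,sy in(('white',.089,.017,-1),('dark',.084,.0185,1)):
  for t in('w6','w7'):
    j=jarpos(t,h,r,sy); print(nm,j[:4]); rows.append(cv2.resize(unwrap(t,h,r,j[1]),(724,148),interpolation=cv2.INTER_LINEAR))
cv2.imwrite('pics/u3.png',np.vstack(rows))
E
```

```text
time_s: 16.65
position: [0.4233, 0.0479, 0.375]
ee_rot: [[-0.824, 0.306, 0.476], [0.275, 0.952, -0.136], [-0.495, 0.019, -0.869]]
contact_force: [-0.3, 1.2, 0.0]
gripper_width: -0.002
gripper_force: 0.0
[ 0.58116671  0.12597961 -0.88318838  2.25645533  0.84133972  0.4951338
  0.28367964]
time_s: 17.8
position: [0.4234, -0.139, 0.3692]
ee_rot: [[-0.741, -0.565, 0.363], [-0.496, 0.825, 0.271], [-0.453, 0.02, -0.891]]
contact_force: [0.1, -0.1, -0.5]
gripper_width: -0.003
gripper_force: 0.0
[ 1.51780929  0.57344396 -1.42499607  2.14517424  0.39521994  0.59717339
  2.09061638]
white (406, array([ 0.0266083 , -0.06772141]), 0.017313513904809952, np.float64(0.09587276315456145))
white (511, array([ 0.02597954, -0.0683722 ]), 0.01677827164530754, np.float64(0.0959463348529078))
dark (573, array([0.02274819, 0.06132064]), 0.01844198629260063, np.float64(0.09095089975823176))
dark (240, array([0.02245627, 0.06095941]), 0.017982160672545433, np.float64(0.09085758294259193))
```

View pics/u3.png

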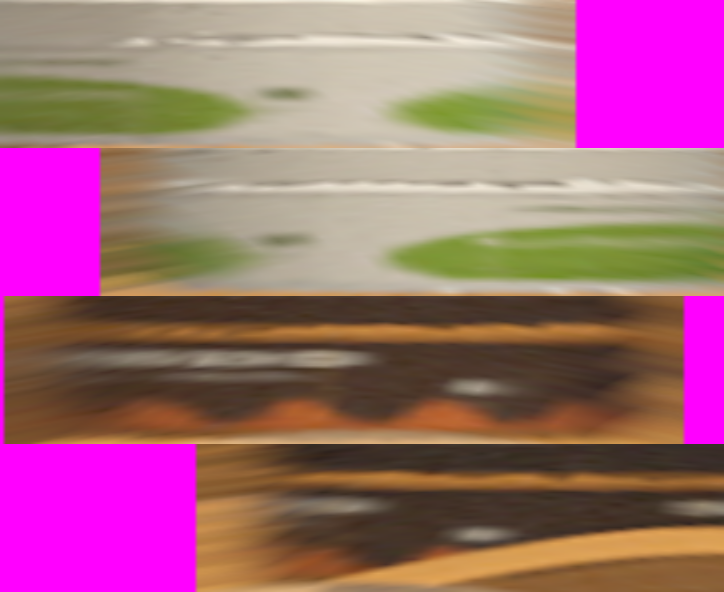

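```bash
sed -i 's/n=181):/n=281):/; s/np.linspace(-90,90,n)/np.linspace(-140,140,n)/' h.py; python3 - <<'E'
from h import *
out={}
for t in('w6','w7'):
    j=jarpos(t,.089,.017,-1); U=unwrap(t,.089,.017,j[1]); h=cv2.cvtColor(U,cv2.COLOR_BGR2HSV)
    g=(h[...,0]>30)&(h[...,0]<60)&(h[...,1]>90); g[(U==(255,0,255)).all(2)]=0
    print(t,{int(a-140):int(g[:,a].sum()) for a in range(0,281,6) if g[:,a].sum()>0})
    print({int(a-140):(int(np.nonzero(g[:,a])[0].min()),int(np.nonzero(g[:,a])[0].max())) for a in range(0,281,12) if g[:,a].sum()>0})
    out[t]=U
def zoom(t,cc,r):
    c,im,D=load(t); p=proj(c,np.array([cc[0],cc[1],.06])@RB.T+O)[0].astype(int); return cv2.resize(im[max(p[1]-38,0):p[1]+38,p[0]-38:p[0]+38],(400,300 if 0 else 280),interpolation=cv2.INTER_CUBIC)
w=(.0262,-.068);d=(.0227,.0612)
cv2.imwrite('pics/u4.png',np.vstack([np.hstack([zoom('w6',w,0),zoom('w7',w,0)]),np.hstack([zoom('w6',d,0),zoom('w7',d,0)])]))
E
```

```text
w6 {-98: 32, -92: 32, -86: 33, -80: 33, -74: 32, -68: 29, -62: 29, -56: 29, -50: 27, -44: 25, -38: 20, -32: 10, 10: 7, 16: 16, 22: 21, 28: 22, 34: 21, 40: 13}
{-92: (47, 78), -80: (47, 79), -68: (49, 79), -56: (51, 79), -44: (54, 78), -32: (62, 71), 16: (60, 75), 28: (57, 78), 40: (61, 73)}
w7 {-50: 6, -44: 20, -38: 18, -32: 7, 10: 10, 16: 18, 22: 24, 28: 26, 34: 24, 40: 30, 46: 31, 52: 31, 58: 30, 64: 33, 70: 34, 76: 32, 82: 33, 88: 31, 94: 14}
{-44: (56, 76), -32: (63, 69), 16: (57, 74), 28: (53, 78), 40: (49, 78), 52: (48, 78), 64: (46, 78), 76: (46, 78), 88: (47, 78)}
```

View pics/u4.png

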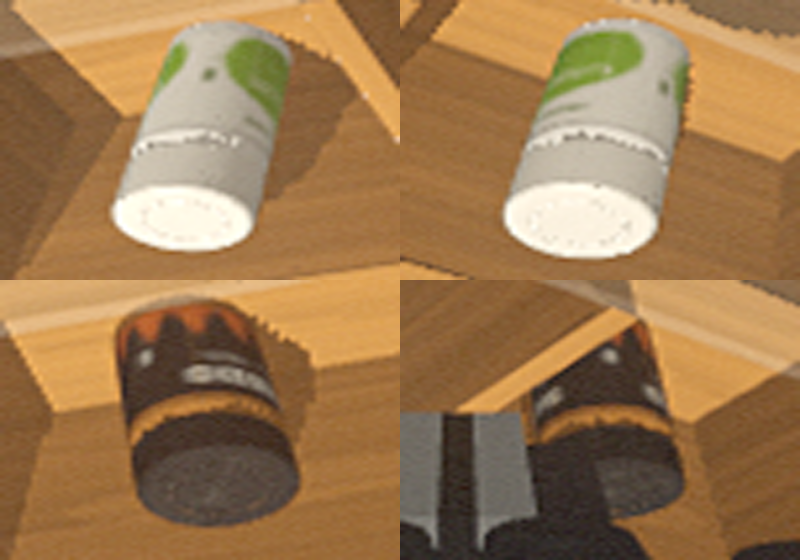

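```bash
cat > plan.py <<'E'
import sys
from h import *
from scipy.spatial.transform import Rotation as Ro
def rel(bx,by,z):
    s=state(); a=YAW; T=np.array([[-np.cos(a),-np.sin(a),0],[-np.sin(a),np.cos(a),0],[0,0,-1]]).T
    rv=Ro.from_matrix(T@np.array(s['ee_rot']).T).as_rotvec(degrees=True)
    w=RB@np.array([bx,by,0])+O; print('box xy now',tobox(np.array(s['position'])).round(4),'shift',(w[:2]-s['position'][:2]).round(4),round(z-s['position'][2],4),'rotvec',rv.round(2),'F',(RB.T@np.array(s['contact_force'])).round(1))
rel(*map(float,sys.argv[1:4]))
E
python3 plan.py -.014 -.074 .33
```

```text
box xy now [-0.1496 -0.1203  0.3694] shift [0.1367 0.0429] -0.0394 rotvec [ -8.79  25.84 -35.  ] F [-0.5  0.5 -0. ]
```

```bash
python3 -m crank '[0.0228,0.0071,0,-1.47,4.31,-5.83,0.0228,0.0071,0,-1.47,4.31,-5.83,0.0228,0.0071,0,-1.47,4.31,-5.83,0.0228,0.0071,0,-1.47,4.31,-5.83,0.0228,0.0071,0,-1.47,4.31,-5.83,0.0228,0.0071,0,-1.47,4.31,-5.83,0,0,-0.039,0,0,0,0,0,0,0,0,0,0,0,0,0,0,0]'; python3 plan.py -.014 -.074 .223;
```

```text
time_s: 18.75
position: [0.5603, -0.0947, 0.3315]
ee_rot: [[-1.0, 0.021, 0.001], [0.021, 1.0, -0.0], [-0.001, -0.0, -1.0]]
contact_force: [0.6, 0.5, 0.3]
gripper_width: 0.0
gripper_force: 0.0
box xy now [-0.014  -0.0734  0.3315] shift [-0.0001 -0.0006] -0.1085 rotvec [ 0.    0.04 -0.22] F [0.6 0.5 0.3]
```

```bash
python3 -m crank '[0,0,-0.045,0,0,0,0,0,-0.045,0,0,0,0,0,-0.018,0,0,0,0.006,0,0,0,0,0,0.004,0,0,0,0,0,0,0,0,0,0,0]'; python3 -m crank '[0.002,0,0,0,0,0,0.002,0,0,0,0,0,0.001,0,0,0,0,0,0.001,0,0,0,0,0,0,0,0,0,0,0]'
```

```text
time_s: 19.35
position: [0.5726, -0.0957, 0.2252]
ee_rot: [[-1.0, 0.022, 0.005], [0.022, 1.0, 0.001], [-0.005, 0.001, -1.0]]
contact_force: [-0.4, -0.3, -0.5]
gripper_width: 0.002
gripper_force: 0.0
time_s: 19.85
position: [0.5769, -0.0957, 0.2226]
ee_rot: [[-1.0, 0.022, 0.0], [0.022, 1.0, 0.001], [-0.0, 0.001, -1.0]]
contact_force: [-0.0, -0.7, 0.5]
gripper_width: 0.001
gripper_force: 0.0
```

```bash
python3 plan.py -.014 -.074 .223; python3 -c "
from h import *
snap('top','t4');print(jarpos('t4',.089,.017,-1))"
```

```text
box xy now [ 0.0027 -0.074   0.2226] shift [-0.0167  0.0004] 0.0004 rotvec [-0.06  0.02 -0.14] F [ 0.  -0.7  0.5]
  return _methods._mean(a, axis=axis, dtype=dtype,
  ret = um.true_divide(
h.py:46: RuntimeWarning: Mean of empty slice.
  cc,rad=cv2.minEnclosingCircle(q); return len(q),np.array(cc),rad,P[s,2].mean(),(q.min(0)+q.max(0))/2
  ret = ret.dtype.type(ret / rcount)
Traceback (most recent call last):
  File "h.py", line 46, in jarpos
    cc,rad=cv2.minEnclosingCircle(q); return len(q),np.array(cc),rad,P[s,2].mean(),(q.min(0)+q.max(0))/2
                                                                                    ~~~~~^^^
ValueError: zero-size array to reduction operation minimum which has no identity
```

```bash
for i in 1 2; do python3 -m crank '[0.001,0,0,0,0,0,0,0,0,0,0,0,0,0,0,0,0,0]' | egrep 'posi|contact'; done; 
```

```text
position: [0.5778, -0.0957, 0.2225]
contact_force: [-0.4, 1.0, 0.5]
position: [0.5788, -0.0957, 0.2225]
contact_force: [-0.6, 0.1, 0.3]
```

```bash
python3 -m crank '[0.001,0,0,0,0,0,0,0,0,0,0,0,0,0,0,0,0,0]' | egrep 'posi|contact';python3 - <<'E'
from h import *
snap('wrist','w8'); c,im,D=load('w8'); print(proj(c,np.array([.03,-.068,.097])@RB.T+O)); cv2.imwrite('pics/w8v.png',im)
try: print(jarpos('w8',.089,.017,-1))
except Exception as e: print('x')
E
```

```text
position: [0.5795, -0.0957, 0.2223]
contact_force: [-1.3, 0.7, -0.3]
[[268.16667817 338.46391522]]
(2, array([ 0.01804257, -0.07259761]), 0.0003632870502769947, np.float64(0.09265260918205179), array([ 0.01804257, -0.07259761], dtype=float32))
```

```bash
for i in 1; do python3 -m crank '[0.0008,0,0,0,0,0,0,0,0,0,0,0,0,0,0,0,0,0]' | egrep 'posi|contact'; done; python3 -m crank '[0.0005,0,0,0,0,0,0,0,0,0,0,0,0,0,0,0,0,0]' | egrep 'posi|contact'
```

```text
position: [0.5799, -0.0956, 0.2222]
contact_force: [-5.8, 0.8, 1.2]
position: [0.5801, -0.0956, 0.2222]
contact_force: [-7.1, 0.2, 2.4]
```

```bash
python3 -m crank '[0.0001,0.002,0,0,0,0,0.0001,0.003,0,0,0,0,0,0.003,0,0,0,0,0,0,0,0,0,0]' | egrep 'posi|contact'
```

```text
position: [0.5805, -0.0873, 0.222]
contact_force: [-5.4, 0.6, -1.8]
```

```bash
python3 -m crank '[0.0001,0.003,0,0,0,0,0.0001,0.003,0,0,0,0,0.0001,0.003,0,0,0,0,0.0001,0.003,0,0,0,0,0.0001,0.003,0,0,0,0,0,0.001,0,0,0,0,0,0,0,0,0,0]' | egrep 'posi|contact'
```

```text
position: [0.5805, -0.0715, 0.222]
contact_force: [-9.4, 0.3, 0.3]
```

```bash
python3 -m crank '[-0.006,0,0,0,0,0,-0.01,0,0.02,0,0,0,-0.02,0,0.05,0,0,0,-0.03,0,0.04,0,0,0,-0.03,0,0.02,0,0,0,0,0,0,0,0,0,0,0,0,0,0,0]' | egrep 'posi|contact'
cat > meas.py <<'E'
import sys
from h import *
def prof(t,nm):
    h,r,sy=(.089,.017,-1) if nm=='white' else (.084,.0185,1)
    j=jarpos(t,h,r,sy); print(nm,'pos',j[0],j[1].round(4),round(float(j[2]),4),round(float(j[3]),4))
    U=unwrap(t,h,r,j[1]); H=cv2.cvtColor(U,cv2.COLOR_BGR2HSV); bad=(U==(255,0,255)).all(2)
    if nm=='white': g=(H[...,0]>30)&(H[...,0]<60)&(H[...,1]>90)&~bad
    else: g=(H[...,1]<90)&(H[...,2]>95)&~bad; g[:22]=0
    if nm=='dark': g[60:]=0
    print({int(a-140):int(g[:,a].sum()) for a in range(0,281,5) if g[:,a].sum()>0}); return U
if __name__=='__main__':
    snap('wrist',sys.argv[1]); [prof(sys.argv[1],n) for n in sys.argv[2:]]
E
python3 meas.py w9 white dark; python3 -c "
from meas import *
prof('w6','dark')"
```

```text
position: [0.4879, -0.0722, 0.3502]
contact_force: [0.5, -0.9, -0.1]
white pos 157 [ 0.0214 -0.054 ] 0.0088 0.0963
{}
dark pos 24 [0.0315 0.0467] 0.0064 0.091
{}
dark pos 573 [0.0227 0.0613] 0.0184 0.091
{-75: 3, -70: 9, -65: 9, -60: 9, -55: 9, -50: 9, -45: 12, -40: 14, -35: 15, -30: 14, -25: 14, -20: 13, -15: 12, -10: 11, -5: 10, 0: 8, 25: 9, 30: 10, 35: 7}
```

```bash
python3 -m crank '[-0.018,0.01,0.007,0,-8.25,0,-0.018,0.01,0.007,0,-8.25,0,-0.018,0.01,0.007,0,-8.25,0,-0.018,0.01,0.007,0,-8.25,0,0,0,0,0,0,0,0,0,0,0,0,0]' | egrep 'posi|contact'
python3 meas.py w10 white dark
```

```text
position: [0.416, -0.0322, 0.3772]
contact_force: [1.2, -0.2, 0.5]
white pos 475 [ 0.0305 -0.0563] 0.0185 0.0958
{-75: 3, -30: 11, -25: 18, -20: 23, -15: 26, -10: 23, -5: 29, 0: 30, 5: 31, 10: 32, 15: 33, 20: 30, 25: 31, 30: 34, 35: 31, 40: 29, 45: 31, 50: 33, 55: 33, 60: 32, 65: 32, 70: 31, 75: 28}
dark pos 532 [0.0224 0.061 ] 0.0183 0.0908
{-50: 7, -45: 11, -40: 14, -35: 16, -30: 17, -25: 15, -20: 15, -15: 13, -10: 11, -5: 9, 0: 8, 25: 9, 30: 10, 35: 7, 80: 2, 85: 6, 90: 2}
```

```bash
python3 plan.py -.006 -.062 .33
```

```text
box xy now [-0.1592 -0.0145  0.3773] shift [ 0.1519 -0.0512] -0.0473 rotvec [-0.08 32.97 -0.1 ] F [ 0.7 -0.  -0.2]
```

```bash
python3 -m crank '[0.038,-0.0128,0,0,8.25,0,0.038,-0.0128,0,0,8.25,0,0.038,-0.0128,0,0,8.25,0,0.038,-0.0128,0,0,8.25,0,0,0,-0.03,0,0,0,0,0,0,0,0,0,0,0,-0.045,0,0,0,0,0,-0.045,0,0,0,0,0,-0.034,0,0,0,0,0,0,0,0,0,0,0,0,0,0,0]' | egrep 'posi|contact'; python3 plan.py .0055 -.062 .223
```

```text
position: [0.5677, -0.0825, 0.2234]
contact_force: [-0.3, 0.6, -0.1]
box xy now [-0.0068 -0.061   0.2234] shift [ 0.0123 -0.0013] -0.0004 rotvec [-0.09 -0.02 -0.18] F [-0.3  0.6 -0.1]
```

```bash
python3 -m crank '[0.005,-0.001,0,0,0,0,0.003,0,0,0,0,0,0.002,0,0,0,0,0,0.001,0,0,0,0,0,0,0,0,0,0,0,0,0,0,0,0,0]' | egrep 'posi|contact';python3 -m crank '[0.001,0,0,0,0,0,0,0,0,0,0,0,0,0,0,0,0,0]' | egrep 'posi|contact'
```

```text
position: [0.5782, -0.084, 0.2231]
contact_force: [0.3, 0.3, -0.7]
position: [0.5792, -0.0839, 0.2229]
contact_force: [0.7, 0.1, 0.2]
```

```bash
python3 -m crank '[0.001,0,0,0,0,0,0,0,0,0,0,0,0,0,0,0,0,0]' | egrep 'posi|contact';python3 -m crank '[0.0006,0,0,0,0,0,0,0,0,0,0,0,0,0,0,0,0,0]' | egrep 'posi|contact'
```

```text
position: [0.5798, -0.0838, 0.2228]
contact_force: [-4.0, 0.8, 0.9]
position: [0.5801, -0.0838, 0.2227]
contact_force: [-5.2, -0.1, 3.5]
```

```bash
python3 -m crank '[0.0002,0.003,0,0,0,0,0.0002,0.003,0,0,0,0,0.0001,0.003,0,0,0,0,0.0001,0.003,0,0,0,0,0.0001,0.003,0,0,0,0,0.0001,0.003,0,0,0,0,0.0001,0.003,0,0,0,0,0,0.0008,0,0,0,0,0,0,0,0,0,0]' | egrep 'posi|contact'; python3 -m crank '[-0.006,0,0,0,0,0,-0.01,0,0.02,0,0,0,-0.02,0,0.05,0,0,0,-0.03,0,0.04,0,0,0,-0.03,0,0.02,0,0,0,-0.018,0.008,0.007,0,-8.25,0,-0.018,0.008,0.007,0,-8.25,0,-0.018,0.008,0.007,0,-8.25,0,-0.018,0.008,0.007,0,-8.25,0,0,0,0,0,0,0,0,0,0,0,0,0]' | egrep 'posi|contact'
python3 meas.py w11 white dark
```

```text
position: [0.581, -0.0621, 0.2227]
contact_force: [-6.2, -0.4, 1.7]
position: [0.4157, -0.0304, 0.3783]
contact_force: [0.6, 0.6, -0.0]
white pos 481 [ 0.031  -0.0462] 0.0188 0.0958
{-70: 9, -65: 17, -60: 22, -55: 25, -50: 26, -45: 27, -40: 31, -35: 32, -30: 32, -25: 32, -20: 32, -15: 34, -10: 34, -5: 29, 0: 31, 5: 33, 10: 29, 15: 34, 20: 33, 25: 33, 30: 32, 35: 31, 40: 30, 45: 29, 50: 26, 55: 23, 60: 22, 65: 6}
dark pos 535 [0.0227 0.0612] 0.0183 0.0908
{-55: 1, -50: 6, -45: 10, -40: 13, -35: 17, -30: 16, -25: 16, -20: 14, -15: 13, -10: 11, -5: 10, 0: 8, 25: 9, 30: 10, 35: 7, 80: 5, 85: 7, 90: 5, 95: 2}
```

```bash
python3 plan.py -.016 .065 .33
```

```text
box xy now [-0.1595 -0.0127  0.3783] shift [0.1453 0.0742] -0.0483 rotvec [ 2.000e-02  3.305e+01 -1.300e-01] F [ 1.  -0.8 -0.1]
```

```bash
python3 -m crank '[0.0363,0.0185,0,0,8.25,0,0.0363,0.0185,0,0,8.25,0,0.0363,0.0185,0,0,8.25,0,0.0363,0.0185,0,0,8.25,0,0,0,-0.03,0,0,0,0,0,0,0,0,0,0,0,-0.045,0,0,0,0,0,-0.045,0,0,0,0,0,-0.035,0,0,0,0,0,0,0,0,0,0,0,0,0,0,0]' | egrep 'posi|contact'; python3 plan.py .0027 .065 .223
```

```text
position: [0.5559, 0.0415, 0.2234]
contact_force: [0.3, -0.5, 0.1]
box xy now [-0.0216  0.0626  0.2234] shift [0.0244 0.0018] -0.0004 rotvec [-0.27  1.1  -0.12] F [ 0.3 -0.5  0.1]
```

```bash
python3 -m crank '[0.006,0.0018,0,0,1.1,0,0.006,0,0,0,0,0,0.003,0,0,0,0,0,0.002,0,0,0,0,0,0.002,0,0,0,0,0,0.002,0,0,0,0,0,0.001,0,0,0,0,0,0,0,0,0,0,0,0,0,0,0,0,0]' | egrep 'posi|contact'; python3 plan.py .0027 .065 .223
```

```text
position: [0.5774, 0.0431, 0.2227]
contact_force: [-0.4, -0.5, 0.4]
box xy now [-2.000e-04  6.480e-02  2.227e-01] shift [0.0029 0.0001] 0.0003 rotvec [-0.26  0.   -0.12] F [-0.4 -0.5  0.4]
```

```bash
python3 -m crank '[0.001,0,0,0,0,0,0.001,0,0,0,0,0,0,0,0,0,0,0,0,0,0,0,0,0]' | egrep 'posi|contact'; python3 -m crank '[0.0008,0,0,0,0,0,0,0,0,0,0,0,0,0,0,0,0,0]' | egrep 'posi|contact'
```

```text
position: [0.5792, 0.0431, 0.2226]
contact_force: [-1.5, -0.5, -1.1]
position: [0.58, 0.0431, 0.2226]
contact_force: [-2.2, 0.0, -1.4]
```

```bash
python3 -m crank '[0.0006,0,0,0,0,0,0,0,0,0,0,0,0,0,0,0,0,0]' | egrep 'posi|contact'; python3 -m crank '[0.0003,0,0,0,0,0,0,0,0,0,0,0,0,0,0,0,0,0]' | egrep 'posi|contact'
```

```text
position: [0.5803, 0.0431, 0.2225]
contact_force: [-4.8, 0.4, -1.9]
position: [0.5807, 0.0431, 0.2224]
contact_force: [-5.5, 0.3, -2.7]
```

```bash
python3 -m crank '[0,-0.003,0,0,0,0,-0.0001,-0.003,0,0,0,0,0,-0.003,0,0,0,0,-0.0001,-0.003,0,0,0,0,-0.0001,-0.003,0,0,0,0,0,-0.0012,0,0,0,0,0,0,0,0,0,0]' | egrep 'posi|contact'; python3 -m crank '[-0.006,0,0,0,0,0,-0.002,0,0,0,0,0,0,0.004,0,0,0,0,0,0.004,0,0,0,0,0,0,0,0,0,0]' | egrep 'posi|contact'
```

```text
position: [0.5806, 0.0266, 0.2232]
contact_force: [-6.6, 0.7, 0.5]
position: [0.5732, 0.0359, 0.2232]
contact_force: [-0.9, 0.0, -0.3]
```

```bash
python3 -m crank '[0.003,0,0,0,0,0,0.003,0,0,0,0,0,0.001,0,0,0,0,0,0,0,0,0,0,0,0,0,0,0,0,0]' | egrep 'posi|contact'; python3 -m crank '[0.0006,0,0,0,0,0,0,0,0,0,0,0,0,0,0,0,0,0]' | egrep 'posi|contact'
```

```text
position: [0.5798, 0.0348, 0.2227]
contact_force: [0.3, -0.6, 0.0]
position: [0.5804, 0.0349, 0.2228]
contact_force: [0.2, -0.1, 0.4]
```

```bash
python3 -m crank '[0.0006,0,0,0,0,0,0,0,0,0,0,0,0,0,0,0,0,0]' | egrep 'posi|contact'; python3 -m crank '[0.0005,0,0,0,0,0,0,0,0,0,0,0,0,0,0,0,0,0]' | egrep 'posi|contact'
```

```text
position: [0.5808, 0.0349, 0.2227]
contact_force: [-2.3, 0.1, 0.9]
position: [0.5811, 0.0349, 0.2226]
contact_force: [-5.2, -0.4, 3.4]
```

```bash
python3 -m crank '[0,-0.003,0,0,0,0,-0.0001,-0.003,0,0,0,0,0,-0.003,0,0,0,0,-0.0001,-0.003,0,0,0,0,-0.0001,-0.003,0,0,0,0,0,-0.001,0,0,0,0,0,0,0,0,0,0]' | egrep 'posi|contact'; python3 -m crank '[-0.006,0,0,0,0,0,-0.01,0,0.02,0,0,0,-0.02,0,0.05,0,0,0,-0.03,0,0.04,0,0,0,-0.03,0,0.02,0,0,0,-0.018,-0.01,0.007,0,-8.25,0,-0.018,-0.01,0.007,0,-8.25,0,-0.018,-0.01,0.007,0,-8.25,0,-0.018,-0.01,0.007,0,-8.25,0,0,0,0,0,0,0,0,0,0,0,0,0]' | egrep 'posi|contact'
python3 meas.py w12 white dark
python3 - <<'E'
from meas import *
rows=[]
for nm,h,r,sy in(('white',.089,.017,-1),('dark',.084,.0185,1)):
    rows.append(cv2.resize(unwrap('w12',h,r,jarpos('w12',h,r,sy)[1]),(562,220)))
im=load('w12')[1]
left=np.vstack(rows); cv2.imwrite('pics/fin.png',np.vstack([left,cv2.resize(im[60:260],(562,160))]))
ct,it,Dt=snap('top','t9'); v,u=np.mgrid[:384,:512]; P=at_depth(ct,np.c_[u.ravel(),v.ravel()],Dt); B=tobox(P)
for x,y in((-.004,.146),(-.004,-.146)):
    s=(B[:,2]>.122)&(B[:,2]<.14)&(abs(B[:,0]-x)<.035)&(abs(B[:,1]-y)<.03); print('button',s.sum(),np.ptp(B[s,:2],axis=0) if s.any() else 0)
E
```

```text
position: [0.5807, 0.0185, 0.2226]
contact_force: [-7.2, 0.3, 2.3]
position: [0.4151, -0.0217, 0.378]
contact_force: [0.7, 0.9, -0.1]
white pos 481 [ 0.0311 -0.0453] 0.0188 0.0958
{-65: 11, -60: 17, -55: 23, -50: 26, -45: 23, -40: 30, -35: 31, -30: 31, -25: 32, -20: 31, -15: 31, -10: 33, -5: 31, 0: 29, 5: 34, 10: 30, 15: 33, 20: 33, 25: 33, 30: 33, 35: 32, 40: 30, 45: 30, 50: 28, 55: 28, 60: 26, 65: 23, 70: 21, 75: 20}
dark pos 512 [0.0291 0.048 ] 0.0182 0.0909
{-55: 7, -50: 9, -45: 10, -40: 9, -35: 13, -30: 14, -25: 15, -20: 14, -15: 14, -10: 11, -5: 14, 0: 16, 5: 17, 10: 17, 15: 15, 20: 15, 25: 14, 30: 14, 35: 10, 40: 10, 45: 7, 65: 4, 70: 6, 75: 1, 80: 2}
button 47 [0.02498143 0.00898151]
button 52 [0.02459612 0.00941246]
```

View pics/fin.png

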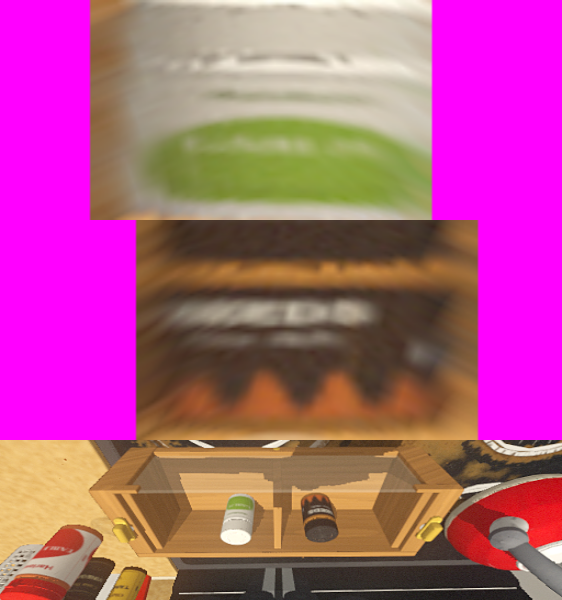

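```bash
python3 -c "
from plant import *
print(state()['time_s'],state()['qvel']); print(sign_off())"
```

```text
36.4 [-0.02087443  0.01638295  0.00089109 -0.00046803 -0.0063309  -0.00769952
  0.00422957]
the job is handed in; nothing more can be done
None
```

I handed the job in at 36.4 s. Both turn buttons are about 1.5 rad aside and the top panel lies flat, bar up, on the cooktop. The last image put the white label within about 4° of front and the dark label about 5–7° off, against the 15° allowed. Both labels print the same design on opposite sides, so I picked each jar's front from the stated 0.8–1.75 rad start range. The white jar's other side was only about 3° outside that range. I gave the kettle, mug and oil bottle a wide berth, but did not re-measure them.

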